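Lock the grooved plug into the coolant tank's cam coupler

ROBOT

A 6-joint arm with a two-finger parallel gripper is mounted at the origin on the work surface. World frame = base frame: x ahead of the robot, y to its left, z up, the work surface at z = 0. Lengths are in m, angles in rad, forces in N, time in s.
With the tool pointing down it reaches from about 0.35 to 0.925 m from the base axis. Payload 6.4 kg.
Tool frame: the origin (TCP) lies on the centre line of the jaws, within the pads' length; the fingertips stand 25 mm ahead of it and the grasp point (between the pads) lies 6 mm ahead of it (finger_overhang is the distance from the TCP to the fingertips, in m); z points along the fingers, x is the direction in which the jaws open and shut, and the axes are right-handed (so a half turn about z gives the same grasp; the last joint's range is limited). The gripper opens to 94 mm and grips with 3 to 60 N. Pads are 16 mm wide; open, the fingers measure 119 mm over their backs; the gripper's body (75 mm by 177 mm) begins 78 mm behind the grasp point.
Start: joints at [0.959, 0.245, 1.558, -0, 1.339, -0.174], TCP at [0.276, 0.589, 0.206] pointing down, gripper open.
Joint ranges: [-3.13, 3.13], [-1.02, 2.26], [0.13, 2.54], [-0.95, 4.09], [0.21, 2.88], [-2.74, 2.74]. Speed limits (rad/s): [2.57, 2.57, 3.14, 3.14, 3.14, 3.14].

INTERFACE

Orientations are given as [roll, pitch, yaw] about the fixed x, y, z axes, in that order (R = Rz(yaw) Ry(pitch) Rx(roll)).
In Python, from cell import * gives the robot as it stands. Calls block until the motion is done:
- goto(position, orientation): joint-space move of the TCP to a pose.
- move_straight(position, max_speed=0.15, frame=None, max_force=None): straight line of the TCP; frame=None keeps the orientation; max_speed is the mean speed in m/s. With max_force (N) it stops when the force on the tool has changed by that much, and returns True; else False.
- move_joints(angles): joint-space move.
- move_gripper(opening, grasp_force=None): finger opening in m; grasp_force is the grip in N (None keeps the last); returns when the fingers have stopped.
- hold(seconds).
- inverse_kinematics(position, orientation): joint angles nearest the present ones, or None.
- snapshot(name): name is "scene" or "top"; returns (picture, depth): 480x640x3 uint8, blue, green, red; 480x640 float32, m along the optical axis (not along the pixel's ray), 0 where there is no reading.
- camera_params(name): a dict with "fx", "fy", "cx", "cy" (pixels), "rvec" (rotation vector, rad) and "tvec" (3), from world to camera coordinates, as OpenCV has them. Camera axes: x right, y down, z forward; pixel columns grow to the right and rows downward; lengths in m; the calibration is good to about 2 mm. A picture is of the moment at which its call begins. camera_params takes no time and is no camera call.
A pose or a line that the arm cannot do raises IKError and nothing moves.
- hand_in(): hands the job in, once; it reports no verdict.
Readings, each from a call of its own:
- read_time_s(): time.
- read_joints(): joint angles.
- read_joint_velocities(): joint speeds.
- read_joint_efforts(): joint torques, N m.
- read_tcp_pos(): TCP position.
- read_ee_rot(): TCP orientation.
- read_wrist_force(): force on the tool from outside, world axes, zero at the start.
- read_ft_torque(): the same for the moment, N m.
- read_opening(): finger opening in m.
Only numpy, scipy, OpenCV 4.12 (cv2) and the standard library are available. Lean on these libraries where they do the work, as an engineer would, in place of code of your own. Each camera call takes 0.05 s, during which the arm holds its last target.

TASK

The lens edger's coolant tank has been filled: close the cam-and-groove coupler on its lid. Take the grooved plug and press it firmly home on the rubber seal by feel, without ramming it, while both cam arms are still raised; then swing the two arms down together, one never far ahead of the other, and close them with a light squeeze until they hang against the coupler and hold the plug. Leave the other things on the bench where they are.

Things in the scene. Friction and masses are not known exactly. Their poses are not given: they have to be found in the camera images.
- tank: grey coolant tank 300 x 200 x 100 mm, fixed to the bench; origin under its centre, x along its length, z up. On its lid, 70 mm off centre towards its -x end, the upright aluminium coupler (44 mm across, rim 80 mm above the lid); 155 mm from it towards +x a pump, 72 mm across, 80 mm high above the lid.
- mouth (a point): centre of the coupler's open mouth, in the plane of its rim; z up out of the mouth, y along the line through both cam arms. Bore 33.6 mm, free for 22 mm below the rim; there lies the rubber seal: it drags and springs, 8 N rising to 18 N over the last 5 mm, then the plug's collar (44 mm) meets the rim, a hard stop: go no higher than 27 N. Arm pins: 11 mm below this point, 23 mm to either side (+-y).
- plug_center (a point): the grooved plug, aluminium, 42 mm high, about 90 g, standing on its nose; point on its axis half-way up. From below: nose 32 mm across with a V groove round it (24 mm at its root, 8 to 21 mm up), collar 44 mm across from 27 to 31 mm up, knurled round head 30 mm across from 31 to 42 mm up, to grip. Home: this point 6 mm below the mouth point; let go, it springs up about 1 mm.
- left_arm (a joint): cam arm at the coupler's +y side, rad: 0 = hanging straight down against the coupler (closed, a stop), 1.57 = level, pointing outwards; it starts a little above level and stays where it is left. 5 to 10 N on each arm swings it; a 20 N squeeze on the rings closes both, 45 N on each is too much. Its cam bites below about 0.9 and draws the plug down the last 1 mm; it jams and springs open if the plug was not pressed home.
- right_arm (a joint): cam arm at the coupler's -y side: the mirror image of the left one, same values.
- left_tip (a point): finger ring at the free end of the left steel cam arm, a bar 12 mm wide, 5 mm thick, reaching 53 mm from its pin; this point lies 46 mm from the pin. Hanging closed, the two arms measure 64 mm over their outer faces.
- right_tip (a point): finger ring at the free end of the right cam arm, 46 mm from its pin; as on the left.
- pipe_plug: plain threaded aluminium pipe plug without groove, 38 mm across, 38 mm high, a bystander: leave it alone. Origin under its middle, on the bench.
- loupe: black eye loupe, 38 mm across, 36 mm high, a bystander: leave it alone. Origin under its middle, on the bench.
- spectacles: brown spectacles, 137 mm wide, 135 mm deep, 45 mm high, a bystander: leave it alone. Origin under its middle, on the bench.
- pliers: pliers with blue grips, 160 mm long, 12 mm high, a bystander: leave it alone. Origin under its middle, on the bench.
- screwdriver: screwdriver with blue handle, 160 mm long, 26 mm high, a bystander: leave it alone. Origin under its middle, on the bench.
- brush: flat brush with wooden handle, 170 mm long, 20 mm high, a bystander: leave it alone. Origin under its middle, on the bench.
- block: wooden block 100 x 70 x 50 mm, a bystander: leave it alone. Origin under its middle, on the bench.
- lens_tray: white lens tray 110 x 150 x 30 mm, a bystander: leave it alone. Origin under its middle, on the bench.
Things that resemble listed ones, but are neither listed nor needed, are in the scene too. Leave any green, pink or purple look-alike of the part that bears plug_center alone.

How it is judged:
On the way, in this order (a step that is already met when the one before it is completed fails the run):
1. the plug is pressed home: its collar within 1.5 mm of the coupler's rim, both cam arms still raised (z of plug_center in the frame of mouth below -0.0045 m and horizontal distance between plug_center and mouth below 0.003 m and value of joint each of left_arm, right_arm above 1.2 rad), for 0.2 s.
2. both cam arms hang closed, within 0.2 rad (value of joint each of left_arm, right_arm below 0.2 rad), for 0.2 s.
At the end, for the whole second after the job is handed in: both cam arms hang closed within 0.2 rad; the plug is upright in the coupler, at rest, its collar within 1.5 mm of the rim (plug point at least 4.5 mm below the mouth point) and within 3 mm of the axis (all of step 2 and z of plug_center in the frame of mouth below -0.0045 m and horizontal distance between plug_center and mouth below 0.003 m and angle between plug_center's own z axis and vertical below 0.08 rad and linear speed of plug below 0.01 m/s); the robot touches nothing.
It fails at once if the plug is rammed against the coupler with over 32 N while the arms are raised (contact force between plug and tank above 32 N and value of joint each of left_arm, right_arm above 1 rad).
It fails at once if the fingers push on the coupler, its arms or the tank with over 100 N in all (50 N on each arm) (contact force between the fingers and tank above 100 N).
It fails at once if one arm gets more than about 45 degrees ahead of the other ((value of joint left_arm below 0.3 rad and value of joint right_arm above 1.1 rad) or (value of joint right_arm below 0.3 rad and value of joint left_arm above 1.1 rad) or (value of joint left_arm below 0.6 rad and value of joint right_arm above 1.4 rad) or (value of joint right_arm below 0.6 rad and value of joint left_arm above 1.4 rad) or (value of joint left_arm below 0.9 rad and value of joint right_arm above 1.7 rad) or (value of joint right_arm below 0.9 rad and value of joint left_arm above 1.7 rad)).
It fails at once if a bystander is moved by over 30 mm (distance of any of pipe_plug, loupe, spectacles, pliers, screwdriver, brush, block, lens_tray from where it was at the start of the episode above 0.03 m).
It also fails if it takes over 62 s, if anything falls off the work surface, if the arm or the gripper's body presses on something with over 40 N, if the wrist force passes 120 N, or if a joint passes its speed limit or range.

## Working session

There is one attempt and no reset: what is moved stays moved. The work goes in short steps, each a Python script; the robot and the scene stay as the last script left them, time stands still between calls to the robot, and variables do not carry over. Pictures are saved under pics/ and viewed, and the job is handed in when it is done.

```bash
ls; mkdir -p pics; python3 - <<'E'
from cell import *
import cv2,numpy as np
print(read_time_s(),read_opening())
for n in("scene","top"):
    p,d=snapshot(n);cv2.imwrite(f"pics/{n}0.png",p);np.savez(f"pics/{n}0.npz",p=p,d=d);print(n,camera_params(n),(d>0).mean())
E
```

```text
pics
0.0 0.09403767791513465
scene {'fx': 550.4008811320989, 'fy': 550.4008811320989, 'cx': 326.47900203956084, 'cy': 237.36148202969338, 'rvec': array([ 0.82215116,  2.67504526, -0.95446221]), 'tvec': array([ 0.44323021, -0.20047843,  1.63902629])} 0.9959993489583333
top {'fx': 500.43515087848385, 'fy': 500.43515087848385, 'cx': 323.2862698882617, 'cy': 231.16310347412863, 'rvec': array([ 2.15401767, -2.18611775,  0.12579644]), 'tvec': array([0.03584553, 0.5751732 , 1.45495177])} 0.99591796875
```

View pics/scene0.png

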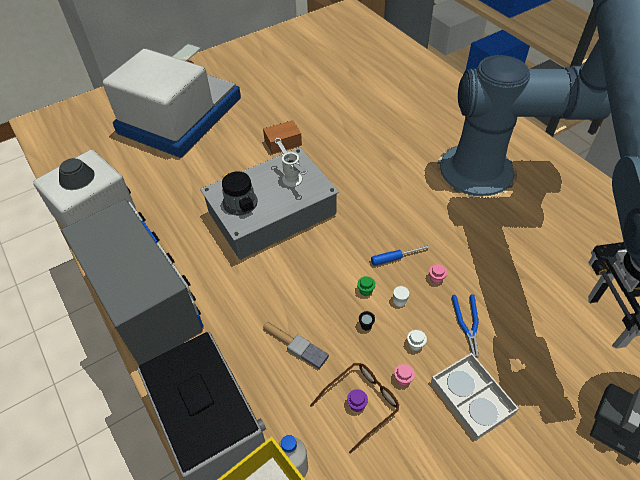

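View pics/top0.png

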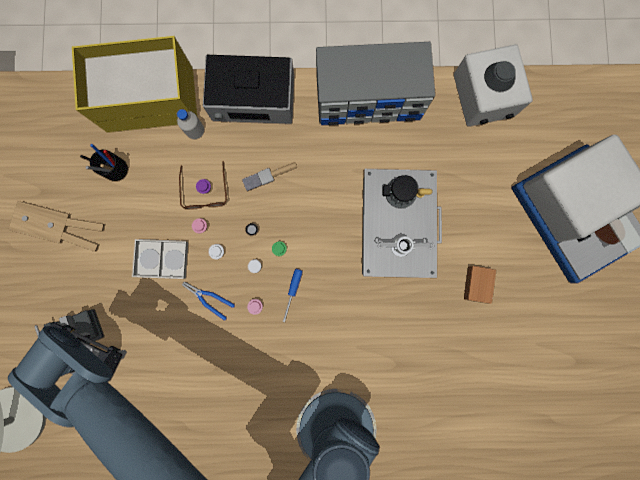

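In the scene view there are two whitish aluminium candidates, at (401,296) and (416,341); in the top view they are at (254,266) and (217,252). The green, pink and purple ones are look-alikes. I'll enlarge both candidates and the coupler.

```bash
python3 - <<'E'
import cv2,numpy as np
s=cv2.imread("pics/scene0.png");t=cv2.imread("pics/top0.png")
a=cv2.resize(s[270:370,350:450],(400,400),interpolation=cv2.INTER_CUBIC)
b=cv2.resize(t[225:285,200:260+0],(400,400),interpolation=cv2.INTER_CUBIC)
cv2.imwrite("pics/crop1.png",np.hstack([a,b]))
a=cv2.resize(s[130:210,240:340],(400,320),interpolation=cv2.INTER_CUBIC)
b=cv2.resize(t[205:285,355:455],(400,320),interpolation=cv2.INTER_CUBIC)
cv2.imwrite("pics/crop2.png",np.hstack([a,b]))
E
```

```text
(no output)
```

View pics/crop1.png

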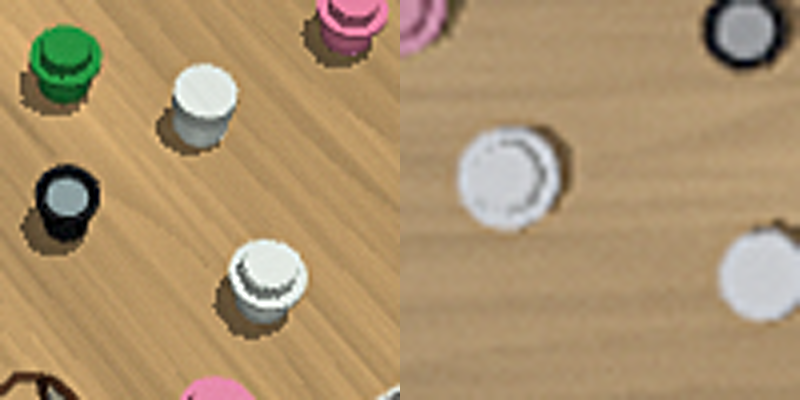

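View pics/crop2.png

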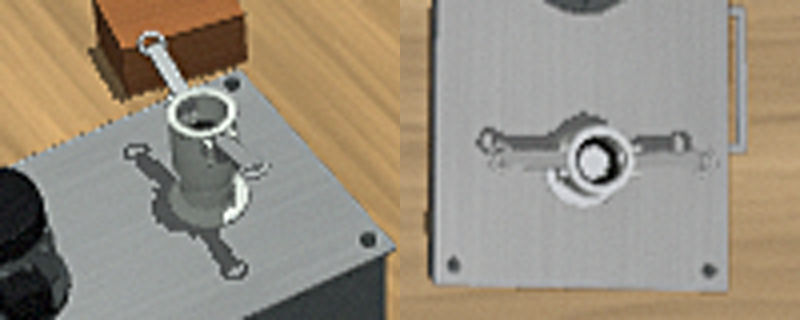

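The grooved plug is the one at top (217,252) and scene (416,341): it shows a collar wider than its head. The one at scene (401,296) and top (254,266) is a plain cylinder, so that is the pipe plug. The coupler rim is near top (404,245), with its arms along the image row. Next I measure by deprojecting the depth.

```bash
cat > h.py <<'E'
import cv2,numpy as np
from cell import *
from scipy.optimize import least_squares
def cam(n):
    c=camera_params(n);R=cv2.Rodrigues(c['rvec'])[0];return c,R,np.array(c['tvec']).ravel()
def cloud(n,d):
    c,R,t=cam(n);v,u=np.mgrid[0:480,0:640]
    P=np.stack([(u-c['cx'])/c['fx']*d,(v-c['cy'])/c['fy']*d,d],-1)
    return (P-t)@R
def plane(n,uv,z):
    c,R,t=cam(n);uv=np.atleast_2d(uv).astype(float)
    r=np.c_[(uv[:,0]-c['cx'])/c['fx'],(uv[:,1]-c['cy'])/c['fy'],np.ones(len(uv))]@R
    o=-R.T@t; return o+r*((z-o[2])/r[:,2])[:,None]
def proj(n,P):
    c,R,t=cam(n);return cv2.projectPoints(np.atleast_2d(P).astype(float),c['rvec'],c['tvec'],np.array([[c['fx'],0,c['cx']],[0,c['fy'],c['cy']],[0,0,1]]),None)[0][:,0]
E
python3 - <<'E'
from h import *
for n,plug,mouth,pp in(("top",(217,252),(404.5,245),(254,266)),("scene",(416,341),(290,158),(401,296))):
    z=np.load(f"pics/{n}0.npz");d=z['d'];C=cloud(n,d)
    for nm,q,r in(("plug",plug,14),("mouth",mouth,14),("pp",pp,14)):
        u,v=q;u=int(u);v=int(v);W=C[v-r:v+r,u-r:u+r].reshape(-1,3)
        print(n,nm,plane(n,q,{"plug":.042,"mouth":.18,"pp":.038}[nm]),"z histogram",[(round(a,3),b) for a,b in zip(*np.unique(np.round(W[:,2]/.004)*.004,return_counts=True)) if b>15])
    W=C.reshape(-1,3)
    for lo,hi,c,nm in((.036,.048,plug,'head'),(.170,.19,mouth,'rim')):
        g=plane(n,c,(lo+hi)/2)[0]
        m=(W[:,2]>lo)&(W[:,2]<hi)&(np.hypot(*(W[:,:2]-g[:2]).T)<.035)
        Q=W[m];print(n,nm,m.sum(),Q.mean(0),Q.min(0),Q.max(0),Q.std(0))
    # lid
    m=(W[:,2]>.095)&(W[:,2]<.105)&(abs(W[:,0]-.56)<.25)&(abs(W[:,1]+.17)<.3)
    Q=W[m][:,:2].astype(np.float32);print(n,"lid",m.sum(),cv2.minAreaRect(Q),W[m][:,2].mean())
E
```

```text
top plug [[0.5175418  0.33960752 0.042     ]] z histogram [(np.float64(-0.004), np.int64(96)), (np.float64(0.0), np.int64(265)), (np.float64(0.004), np.int64(195)), (np.float64(0.008), np.int64(35)), (np.float64(0.028), np.int64(28)), (np.float64(0.032), np.int64(40)), (np.float64(0.036), np.int64(23)), (np.float64(0.04), np.int64(30)), (np.float64(0.044), np.int64(44))]
top mouth [[ 0.51937292 -0.18709463  0.18      ]] z histogram [(np.float64(0.096), np.int64(81)), (np.float64(0.1), np.int64(204)), (np.float64(0.104), np.int64(139)), (np.float64(0.108), np.int64(32)), (np.float64(0.14), np.int64(20)), (np.float64(0.144), np.int64(24)), (np.float64(0.156), np.int64(29)), (np.float64(0.16), np.int64(26)), (np.float64(0.172), np.int64(18)), (np.float64(0.176), np.int64(48)), (np.float64(0.18), np.int64(77)), (np.float64(0.184), np.int64(32))]
top pp [[0.47515349 0.23190973 0.038     ]] z histogram [(np.float64(-0.004), np.int64(118)), (np.float64(0.0), np.int64(273)), (np.float64(0.004), np.int64(198)), (np.float64(0.008), np.int64(36)), (np.float64(0.036), np.int64(34)), (np.float64(
[... 1538 characters left out ...]
99 0.038     ]] z histogram [(np.float64(-0.004), np.int64(66)), (np.float64(-0.0), np.int64(270)), (np.float64(0.004), np.int64(178)), (np.float64(0.008), np.int64(24)), (np.float64(0.036), np.int64(71)), (np.float64(0.04), np.int64(97))]
scene head 143 [0.52080045 0.34691843 0.04240337] [0.50477989 0.33032803 0.03618111] [0.53531232 0.36180032 0.04784298] [0.00803185 0.00796339 0.00228384]
scene rim 189 [ 0.52110122 -0.18535404  0.17783441] [ 0.49792564 -0.22034467  0.17001103] [ 0.54349756 -0.15238751  0.18626223] [0.01232752 0.01913865 0.0036909 ]
scene lid 4823 ((0.5890098810195923, -0.18852658569812775), (0.21369649469852448, 0.30998557806015015), 87.66240692138672) 0.10050120638503468
```

```bash
python3 - <<'E'
from h import *
print(read_ee_rot(),read_tcp_pos())
for n,m,pl in(("top",(404.5,245),(217,252)),("scene",(290,158),(416,339))):
    z=np.load(f"pics/{n}0.npz");p=z['p'].astype(int);d=z['d'];W=cloud(n,d)
    out=np.zeros((400,800,3),np.uint8)
    for k,(q,th,zz,R) in enumerate(((m,200,.18,.022),(pl,185,.031,.022))):
        u,v=map(int,q);r=16
        S=4
        im=cv2.resize(z['p'][v-r:v+r,u-r:u+r],None,fx=S,fy=S,interpolation=cv2.INTER_CUBIC)
        hsv=cv2.cvtColor(im,cv2.COLOR_BGR2HSV)
        mk=((im.min(2)>th-20)&(hsv[...,1]<40)).astype(np.uint8)
        if k==0: # reject flange/lid by depth-z
            zz_=cv2.resize(W[v-r:v+r,u-r:u+r,2].astype(np.float32),None,fx=S,fy=S,interpolation=cv2.INTER_NEAREST);mk&=(zz_>.165)
        mk=cv2.morphologyEx(mk,cv2.MORPH_OPEN,np.ones((5,5)))
        cs,_=cv2.findContours(mk,cv2.RETR_EXTERNAL,cv2.CHAIN_APPROX_NONE)
        c=max(cs,key=cv2.contourArea);h=cv2.convexHull(c)[:,0]
        px=(h+.5)/S-.5+[u-r,v-r]
        P=plane(n,px,zz)[:,:2]
        f=least_squares(lambda a:np.hypot(*(P-a[:2]).T)-R,P.mean(0),loss='soft_l1',f_scale=.001)
        f2=least_squares(lambda a:np.hypot(*(P-a[:2]).T)-a[2],[*P.mean(0),R],loss='soft_l1',f_scale=.001)
        print(n,k,"fixedR",f.x.round(4),"freeR",f2.x.round(4),len(P))
        cv2.drawContours(im,[h[:,None]],-1,(0,0,255),1)
        out[:384,k*400:k*400+384]=cv2.resize(im,(384,384))
    cv2.imwrite(f"pics/fit_{n}.png",out)
t=plane("top",[(380,245),(431.25,245)],.18);print(t,np.linalg.norm(t[0]-t[1]),np.degrees(np.arctan2(*(t[0]-t[1])[[1,0]])))
E
```

```text
[-3.14133163e+00  1.65204030e-03  1.13298429e+00] [0.27527133 0.58825555 0.20500105]
top 0 fixedR [ 0.5207 -0.1882] freeR [ 0.5211 -0.188   0.0216] 16
top 1 fixedR [0.5205 0.3459] freeR [0.5205 0.3459 0.0221] 25
scene 0 fixedR [ 0.5273 -0.2156] freeR [ 0.5382 -0.2285  0.0387] 8
scene 1 fixedR [0.5188 0.3456] freeR [0.5188 0.3456 0.022 ] 28
[[ 0.52032632 -0.12176539  0.18      ]
 [ 0.51833114 -0.25847922  0.18      ]] 0.13672839344925158 89.16389320629143
```

View pics/fit_top.png

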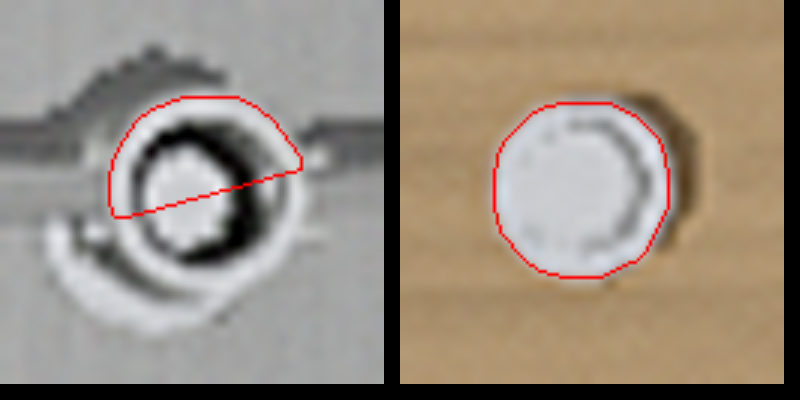

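View pics/fit_scene.png

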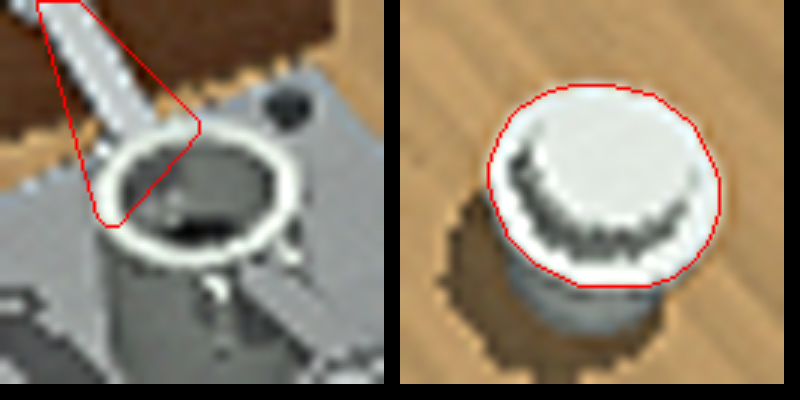

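The plug fits well: R 22 mm from both views, agreeing within 2 mm. The rim masks leaked, so I read the rim ellipse from the enlarged crops instead. Its outer edges are top x 108–305, y 95–290, and scene x 97–298, y 123–267 (12x zoom).

```bash
python3 - <<'E'
from h import *
for n,off,c in(("top",(388,229),(206.5,192.5)),("scene",(274,142),(197.5,195))):
    q=np.array(c)/12-.5+off;print(n,q,plane(n,q,.18))
    p=np.load(f"pics/{n}0.npz")['p'];u,v=map(int,q);r=16
    im=cv2.resize(p[v-r:v+r,u-r:u+r],(512,512),interpolation=cv2.INTER_CUBIC)
    m=plane(n,q,.18)[0]
    for R in(.0168,.022):
        th=np.linspace(0,6.28,60);P=np.c_[m[0]+R*np.cos(th),m[1]+R*np.sin(th),np.full(60,.18)]
        uv=((proj(n,P)-[u-r,v-r]+.5)*16).astype(np.int32);cv2.polylines(im,[uv[:,None]],True,(0,0,255),1)
    cv2.imwrite(f"pics/rim_{n}.png",im)
a=cv2.imread("pics/rim_top.png");b=cv2.imread("pics/rim_scene.png");cv2.imwrite("pics/rim.png",cv2.resize(np.hstack([a,b]),(800,400)))
E
```

```text
top [404.70833333 244.54166667] [[ 0.5205891  -0.18769037  0.18      ]]
scene [289.95833333 157.75      ] [[ 0.51941031 -0.18694922  0.18      ]]
```

View pics/rim.png

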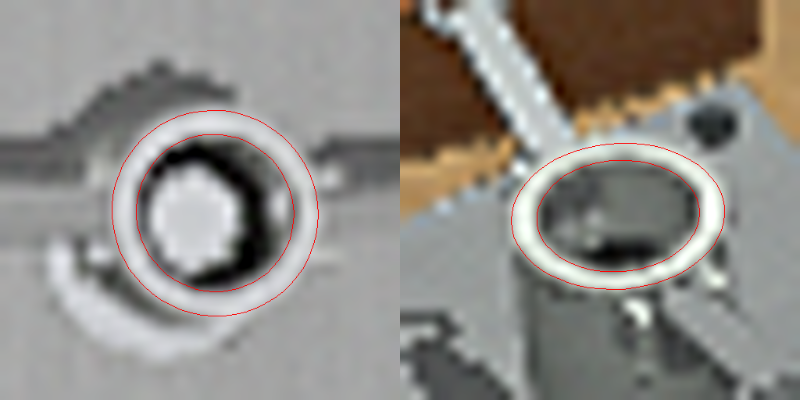

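```bash
python3 - <<'E'
from h import *
a=plane("top",[(368.5,271),(432.25,272.5)],.1);print("screws",a,np.degrees(np.arctan2(*(a[0]-a[1])[[1,0]]))-90)
P=[.5197,.3458]
t=read_time_s()
move_gripper(.062,20)
goto([*P,.11],[np.pi,0,1.55]);print(read_time_s()-t,read_tcp_pos())
move_straight([*P,.0575],max_speed=.1,max_force=8);print(read_time_s()-t,read_tcp_pos(),read_opening())
move_gripper(0.02,8);print(read_opening(),read_time_s()-t,read_wrist_force())
move_gripper(.062)
goto([*P,.0575],[np.pi,0,-.02]);print(read_time_s()-t,read_tcp_pos(),read_ee_rot())
move_gripper(0.02,8);print(read_opening(),read_time_s()-t,read_wrist_force())
for n in("top","scene"):
    p,d=snapshot(n);cv2.imwrite(f"pics/{n}1.png",p)
E
```

```text
screws [[ 0.45387265 -0.09725261  0.1       ]
 [ 0.44698504 -0.27635985  0.1       ]] -2.202239276561542
2.0166999999999997 [0.51955642 0.34654764 0.11041163]
2.6917 [0.51990443 0.34597707 0.05766237] 0.06222501171562541
0.020050997518279032 3.4917 [ 0.84073711 -0.85358039 -0.00435573]
5.6917 [0.51970412 0.34578441 0.05748796] [ 3.14158781e+00  3.14816718e-05 -1.94516429e-02]
0.01974262655416771 6.491700000000001 [-0.16894229 -0.74683785  0.63195818]
```

View pics/scene1.png

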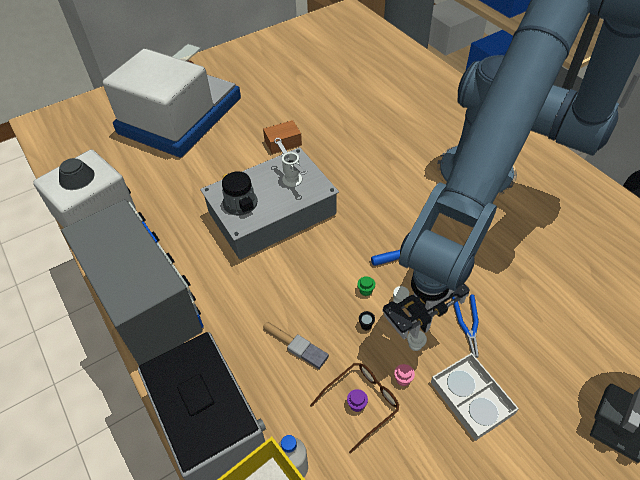

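```bash
python3 - <<'E'
import cv2,numpy as np
a=cv2.imread("pics/scene1.png");b=cv2.imread("pics/top1.png")
cv2.imwrite("pics/c3.png",np.hstack([cv2.resize(a[270:370,370:470],(400,400),interpolation=2),cv2.resize(b[200:300,170:270],(400,400),interpolation=2)]))
E
```

```text
(no output)
```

View pics/c3.png

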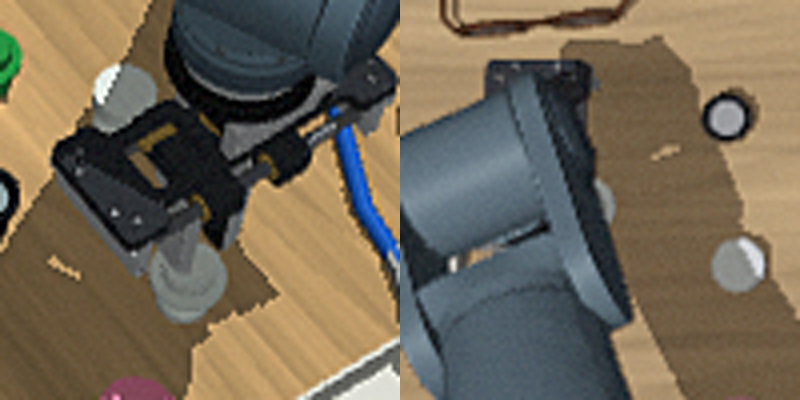

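```bash
python3 - <<'E'
from h import *
p=np.array(read_tcp_pos());print(p,read_ee_rot(),read_opening(),read_joints())
a=cv2.imread("pics/scene1.png")
im=cv2.resize(a[270:370,370:470],(600,600),interpolation=2)
for z in(.0325,.0575,.0975):
    for dx in(-.01,0,.01):
        q=(proj("scene",[.5197+dx,.3458,z])[0]-[370,270]+.5)*6;cv2.circle(im,tuple(q.astype(int)),3,(0,0,255),-1)
cv2.imwrite("pics/c4.png",im)
E
```

```text
[0.51969881 0.34581204 0.05751322] [-3.14158833e+00 -2.91073033e-05 -1.99613889e-02] 0.01983719557967168 [ 4.05762026e-01  3.55271085e-01  1.71390667e+00 -9.20614384e-06
  1.07238661e+00  4.25727815e-01]
```

View pics/c4.png

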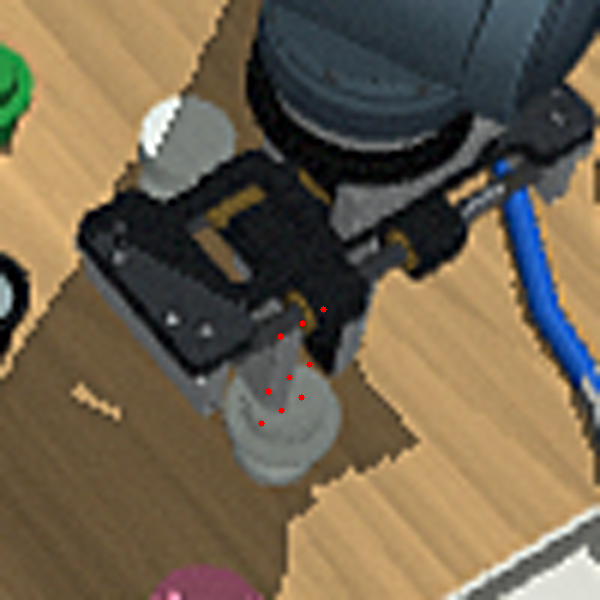

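The fingers closed to 20 mm without meeting the 30 mm head, and the plug has not moved, so the fingertips must be above the head. I'll check that by touch, with a gentle guarded move down.

```bash
python3 - <<'E'
from h import *
r=move_straight([.5197,.3458,.047],max_speed=.02,max_force=4)
print(r,read_tcp_pos(),read_wrist_force(),read_opening(),read_time_s())
p,d=snapshot("scene");cv2.imwrite("pics/c5.png",cv2.resize(p[270:370,370:470],(600,600),interpolation=2))
E
```

```text
False [0.51967775 0.34581573 0.04693234] [-0.11128304  0.45469611 -0.16184348] 0.019878735752698846 7.3667
```

View pics/c5.png

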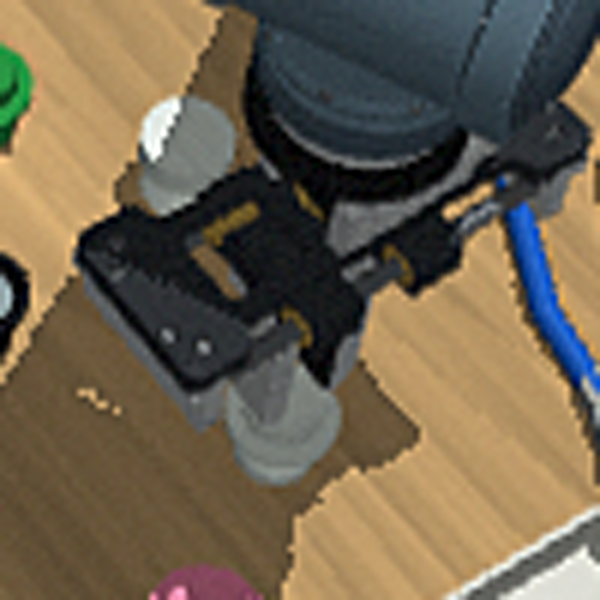

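```bash
python3 - <<'E'
from h import *
for n in("scene","top"):
    p,d=snapshot(n);np.savez(f"pics/{n}2.npz",p=p,d=d)
n="scene";z=np.load("pics/scene2.npz");C=cloud(n,z['d'])
R=C-[.5197,.3458,0]
# print table of (dx,dy,z) mm on crop pixels
for v in range(310,352,3):
    print(v,[tuple((R[v,u]*1000).round().astype(int).tolist()) for u in range(402,432,3)])
E
```

```text
310 [(40, -22, 160), (32, -21, 154), (30, -14, 162), (28, -8, 168), (23, -4, 169), (19, 0, 170), (20, 9, 183), (18, 14, 189), (15, 19, 193), (11, 24, 194)]
313 [(59, -3, 191), (-37, -81, -3), (30, -13, 151), (31, -4, 165), (28, 2, 169), (24, 6, 170), (27, 16, 187), (24, 21, 191), (18, 23, 189), (8, 23, 179)]
316 [(60, 0, 185), (-29, -72, 1), (31, -10, 144), (30, -3, 153), (32, 6, 167), (37, 19, 189), (31, 21, 186), (25, 23, 184), (12, 21, 169), (4, 22, 163)]
319 [(65, 6, 186), (62, 10, 189), (-29, -61, 3), (50, 16, 186), (48, 21, 191), (39, 22, 184), (27, 20, 170), (23, 24, 171), (16, 25, 167), (12, 30, 170)]
322 [(69, 11, 185), (63, 14, 184), (61, 19, 190), (57, 23, 191), (47, 22, 180), (33, 18, 161), (32, 25, 169), (26, 28, 168), (22, 32, 169), (14, 33, 164)]
325 [(74, 17, 186), (70, 21, 189), (65, 24, 189), (59, 27, 187), (42, 20, 161), (38, 24, 161), (34, 28, 164), (30, 33, 168), (21, 33, 159), (-19, 10, 87)]
328 [(79, 23, 189), (72, 24, 183), (70, 30, 190), (63, 32, 186), (47, 25, 160), (17, 9, 108), (31, 28, 149), (29, 34, 155), (-13, 9, 78), (-22, 10, 70)]
331 [(82, 27, 185), 
[... 282 characters left out ...]
, 33, 174), (77, 33, 164), (15, -12, 34), (20, 1, 58), (21, 10, 73), (13, 11, 66), (-4, 6, 41), (-9, 11, 44), (-20, 10, 32), (-40, 3, 0)]
340 [(78, 28, 146), (73, 31, 146), (20, -6, 34), (15, -1, 37), (19, 10, 58), (6, 8, 42), (2, 13, 44), (-5, 15, 40), (-17, 15, 28), (-35, 9, 1)]
343 [(22, -20, 0), (16, -16, 1), (11, -12, 2), (18, 3, 32), (14, 7, 34), (9, 12, 37), (3, 16, 36), (-5, 18, 30), (-23, 12, 2), (-31, 15, -1)]
346 [(28, -13, 4), (22, -9, 3), (16, -6, 2), (14, 1, 11), (18, 13, 34), (12, 16, 32), (5, 19, 30), (-12, 15, 4), (-19, 17, 0), (-24, 22, 2)]
349 [(33, -7, 3), (26, -4, 1), (20, 0, 0), (15, 4, 2), (13, 11, 10), (5, 13, 5), (-4, 14, -3), (-8, 20, 2), (-14, 23, 1), (-18, 28, 3)]
```

```bash
python3 - <<'E'
import cell
print([x for x in dir(cell) if x[0]!='_'])
print(getattr(cell,'finger_overhang',None))
E
```

```text
['IKError', 'camera_params', 'finger_overhang', 'goto', 'hand_in', 'hold', 'inverse_kinematics', 'move_gripper', 'move_joints', 'move_straight', 'read_ee_rot', 'read_ft_torque', 'read_joint_efforts', 'read_joint_velocities', 'read_joints', 'read_opening', 'read_tcp_pos', 'read_time_s', 'read_wrist_force', 'snapshot']
0.025
```

Depth puts the visible fingertips near the TCP height (about z 0.047) rather than 25 mm below it, despite the stated overhang. I'll settle it by touch: keep going down, guarded, until I feel the head top.

```bash
python3 - <<'E'
from h import *
r=move_straight([.5197,.3458,.034],max_speed=.02,max_force=4)
print(r,read_tcp_pos(),read_wrist_force(),read_opening(),read_time_s())
for n in("scene","top"):
    p,d=snapshot(n);np.savez(f"pics/{n}3.npz",p=p,d=d)
p=np.load("pics/scene3.npz")['p'];cv2.imwrite("pics/c6.png",cv2.resize(p[270:370,370:470],(600,600),interpolation=2))
E
```

```text
True [0.52002857 0.34594547 0.0428047 ] [-1.21788447 -0.6643085   4.5469343 ] 0.020012210933313866 7.8917
```

View pics/c6.png

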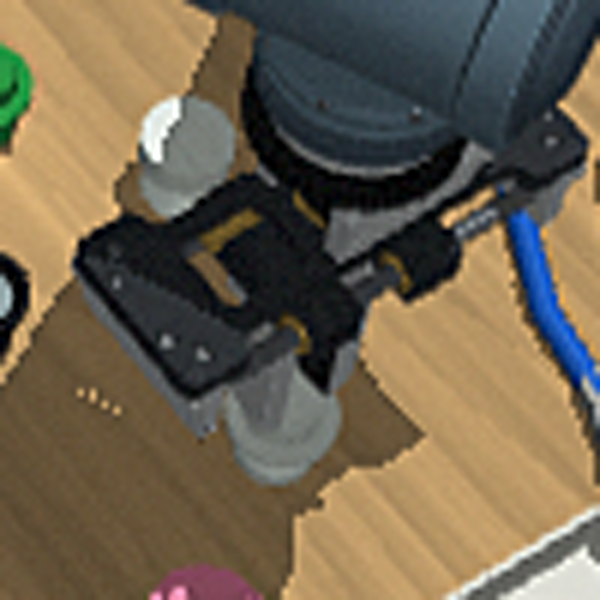

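Contact came at TCP z 0.043, where the head top is at 0.042. So the fingertips sit essentially at the reported TCP height, and the stated 25 mm overhang does not hold. I'll use fingertip z = TCP z from here and redo the centring grasp with tips just above the collar.

```bash
python3 - <<'E'
from h import *
P=[.5197,.3458]
t=read_time_s()
move_straight([*P,.047],max_speed=.05)
move_gripper(.055,8)
r=move_straight([*P,.0335],max_speed=.05,max_force=6);print(r,read_tcp_pos(),read_opening(),read_wrist_force())
move_gripper(0.02,8);print(read_opening(),read_time_s()-t,read_wrist_force())
if abs(read_opening()-.03)<.003:
    move_gripper(.055)
    goto([*P,.0335],[np.pi,0,1.55-.02]);print(read_time_s()-t,read_tcp_pos())
    move_gripper(0.02,8);print(read_opening(),read_time_s()-t,read_wrist_force(),read_tcp_pos())
for n in("scene","top"):
    p,d=snapshot(n);np.savez(f"pics/{n}4.npz",p=p,d=d)
p=np.load("pics/scene4.npz")['p'];cv2.imwrite("pics/c7.png",cv2.resize(p[270:370,370:470],(600,600),interpolation=2))
E
```

```text
False [0.51924535 0.3456021  0.03277279] 0.054958534777405886 [ 0.19709692 -0.66325894  1.05619198]
0.02968870277464864 1.9000000000000004 [0.19688342 0.07513824 1.27539778]
3.875 [0.51970972 0.34578635 0.03348108]
0.02956201831798155 4.3916 [0.59462572 0.38434631 0.23954343] [0.51973341 0.34582146 0.03351927]
```

View pics/c7.png

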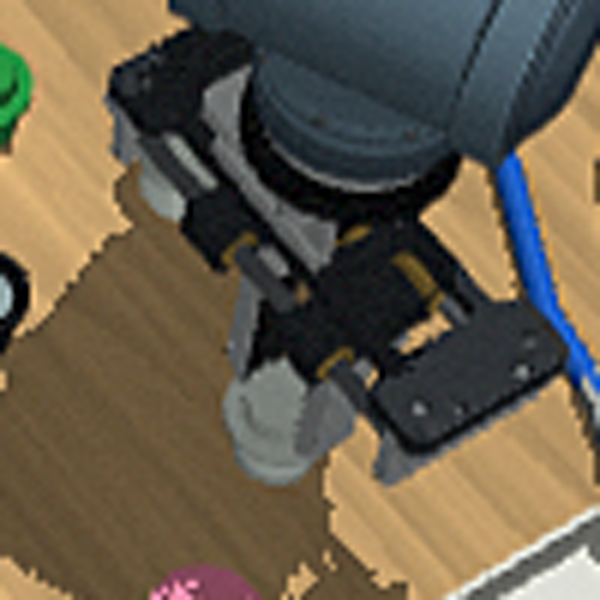

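```bash
python3 - <<'E'
from h import *
t=read_time_s()
move_gripper(.02,45)
move_straight([.5197,.3458,.25],max_speed=.25);print(read_wrist_force(),read_opening(),read_time_s()-t)
goto([.5200,-.1873,.25],[np.pi,0,-.035]);print(read_time_s()-t,read_tcp_pos(),read_ee_rot())
move_straight([.5200,-.1873,.222],max_speed=.1)
hold(.2);print(read_time_s()-t,read_tcp_pos(),read_opening(),read_wrist_force())
for n in("scene","top"):
    p,d=snapshot(n);np.savez(f"pics/{n}5.npz",p=p,d=d)
p=np.load("pics/scene5.npz")['p'];q=np.load("pics/top5.npz")['p']
cv2.imwrite("pics/c8.png",np.hstack([cv2.resize(p[110:210,240:340],(400,400),interpolation=2),cv2.resize(q[195:295,355:455],(400,400),interpolation=2)]))
E
```

```text
[ 0.11170997  0.30980346 -0.77987257] 0.029095270080283158 1.2333999999999996
3.1584000000000003 [ 0.52029984 -0.18656369  0.24999126] [-3.14139885e+00 -1.00355140e-04 -3.36380098e-02]
3.7916999999999987 [ 0.52040587 -0.18750558  0.22278696] 0.028564335755601775 [ 0.4110825  -0.50181483 -1.53774705]
```

View pics/c8.png

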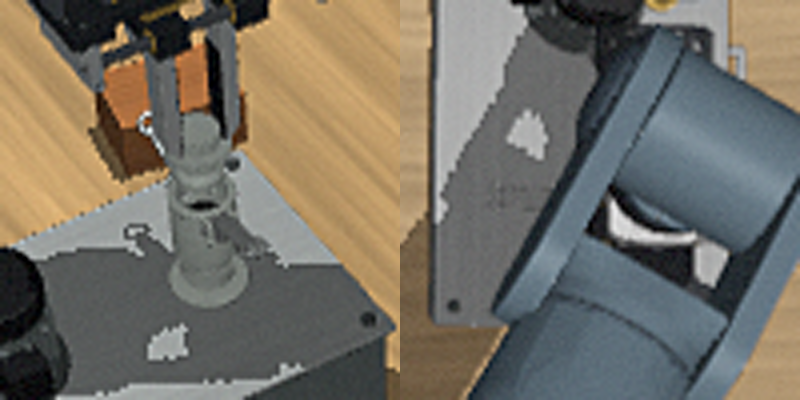

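The plug hangs upright between the fingers, right above the mouth (scene about (290,148)). Now a gentle guarded descent into the bore.

```bash
python3 - <<'E'
from h import *
t=read_time_s()
f0=np.array(read_wrist_force())
r=move_straight([.5200,-.1873,.200],max_speed=.025,max_force=5)
print(r,read_tcp_pos(),np.array(read_wrist_force())-f0,read_ft_torque(),read_opening(),read_time_s()-t,read_time_s())
p,d=snapshot("scene");cv2.imwrite("pics/c9.png",cv2.resize(p[110:210,240:340],(600,600),interpolation=2))
E
```

```text
True [ 0.52003462 -0.18688808  0.21204801] [2.25499078 1.93097058 0.51541289] [ 0.07820129 -0.16945052  0.04843583] 0.028607305418653407 0.5082999999999984 16.8833
```

View pics/c9.png

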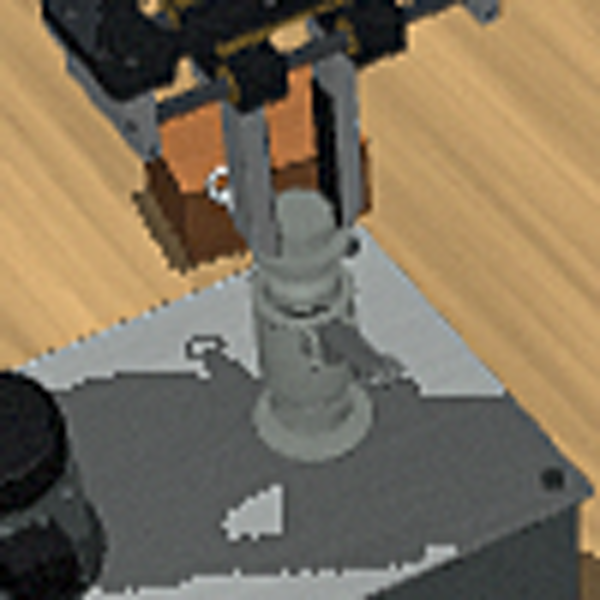

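Contact came at the lead-in, 1.5 mm below the rim plane, with side force toward (+x,+y). I shift that way in small steps and retry with a light touch.

```bash
python3 - <<'E'
from h import *
t=read_time_s()
c=np.array([.5200,-.1873])
d=np.array([2.25,1.93])
for i in range(5):
    c=c+.0007*d/np.hypot(*d)
    move_straight([*c,.2155],max_speed=.05);hold(.1)
    f0=np.array(read_wrist_force())
    r=move_straight([*c,.203],max_speed=.025,max_force=5)
    f=np.array(read_wrist_force())-f0;p=read_tcp_pos()
    print(i,c.round(4),r,p[2].round(4),f.round(2),round(read_time_s()-t,2))
    if p[2]<.208:break
    if np.hypot(f[0],f[1])>1: d=f[:2]
E
```

```text
0 [ 0.5205 -0.1868] False 0.2027 [ 0.68  0.15 -0.02] 1.0
```

```bash
python3 - <<'E'
from h import *
t=read_time_s()
c=[.5205,-.1868]
f0=np.array(read_wrist_force())
r=move_straight([*c,.1935],max_speed=.03,max_force=6)
print(r,read_tcp_pos(),np.array(read_wrist_force())-f0)
if not r:
    r=move_straight([*c,.1835],max_speed=.007,max_force=21)
    print(r,read_tcp_pos(),np.array(read_wrist_force())-f0,read_opening(),round(read_time_s()-t,2))
    hold(.35);print(read_tcp_pos(),np.array(read_wrist_force())-f0,read_opening(),read_time_s())
p,d=snapshot("scene");np.savez("pics/scene6.npz",p=p,d=d);cv2.imwrite("pics/c10.png",cv2.resize(p[110:210,240:340],(600,600),interpolation=2))
E
```

```text
False [ 0.52041497 -0.18671012  0.19304499] [ 1.15898382  1.19014206 -0.01848684]
True [ 0.52104482 -0.18638663  0.18773275] [-2.39208151  0.64691307  5.75124727] 0.02818132079715104 1.7
[ 0.52101095 -0.18631485  0.187683  ] [-2.68857127 -0.20851809  7.08083405] 0.02839703948452318 19.9833
```

View pics/c10.png

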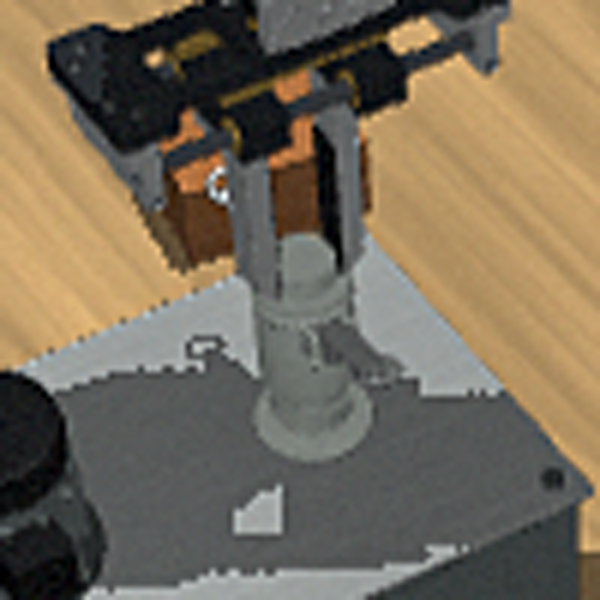

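The guard tripped, but only 7 N remains and the TCP is about 1 mm above the expected home height. I step down in 0.3 mm increments, reading the settled force each time.

```bash
python3 - <<'E'
from h import *
t=read_time_s()
c=[.5207,-.1866]
z=.1877
for i in range(14):
    z-=.0004
    f1=read_wrist_force()[2]
    r=move_straight([*c,z],max_speed=.008,max_force=max(4,min(12,25-f1)))
    hold(.04)
    f=np.array(read_wrist_force())
    print(i,round(z,4),r,(np.array(read_tcp_pos())*1000).round(2),f.round(1),round(read_opening()*1e3,2),round(read_time_s()-t,2))
    if f[2]>21: break
E
```

```text
0 0.1873 False [ 520.96 -186.47  187.72] [0.5 2.5 5.1] 28.74 0.32
1 0.1869 False [ 521.01 -186.49  187.73] [-0.9  3.2  6.3] 28.46 0.61
2 0.1865 False [ 521.04 -186.49  187.72] [-1.4  3.6  9.1] 28.89 0.9
3 0.1861 False [ 521.05 -186.52  187.69] [-2.8  3.6 10.5] 28.76 1.19
4 0.1857 False [ 521.06 -186.53  187.68] [-2.1  4.2 12.7] 28.82 1.48
5 0.1853 False [ 521.09 -186.55  187.64] [-3.8  4.9 14.5] 28.1 1.77
6 0.1849 False [ 521.11 -186.57  187.54] [-4.   4.6 14.7] 28.7 2.07
7 0.1845 False [ 521.13 -186.56  187.3 ] [-4.3  5.8 16.1] 28.66 2.36
8 0.1841 False [ 521.16 -186.56  187.08] [-4.7  5.9 17.1] 28.57 2.65
9 0.1837 False [ 521.15 -186.56  186.79] [-5.2  6.1 17. ] 28.8 2.94
10 0.1833 False [ 521.17 -186.55  186.55] [-4.5  5.6 18.1] 28.67 3.23
11 0.1829 False [ 521.19 -186.58  186.39] [-5.3  5.9 19.1] 28.57 3.52
12 0.1825 False [ 521.19 -186.56  186.33] [-6.8  6.1 19.8] 28.71 3.82
13 0.1821 False [ 521.2  -186.57  186.33] [-7.5  7.3 23.3] 28.89 4.11
```

The force climbed to about 23 N while z stopped at 0.1863 (expected home is 0.1865), so this is the hard stop. I hold briefly, unload the target, release and look.

```bash
python3 - <<'E'
from h import *
hold(.2)
p=np.array(read_tcp_pos());print(p)
move_straight([*p[:2],.1857],max_speed=.02);print(read_wrist_force(),read_tcp_pos())
move_gripper(.06)
print(read_wrist_force(),read_tcp_pos(),read_opening())
move_straight([*p[:2],.255],max_speed=.25)
goto([.5205,-.1870,.30],[np.pi,0,1.535])
print(read_time_s(),read_tcp_pos())
for n in("scene","top"):
    q,d=snapshot(n);np.savez(f"pics/{n}7.npz",p=q,d=d)
p=np.load("pics/scene7.npz")['p'];q=np.load("pics/top7.npz")['p']
cv2.imwrite("pics/c11.png",np.hstack([cv2.resize(p[110:210,240:340],(400,400),interpolation=2),cv2.resize(q[195:295,355:455],(400,400),interpolation=2)]))
E
```

```text
[ 0.52119181 -0.18656654  0.18631152]
[-2.32946608  3.59640603  9.98517011] [ 0.52119313 -0.18651396  0.18651771]
[-0.30569468  0.41145233  0.6685654 ] [ 0.52110286 -0.18655724  0.18547016] 0.05983317084858897
27.1667 [ 0.52017757 -0.18681666  0.29903264]
```

View pics/c11.png

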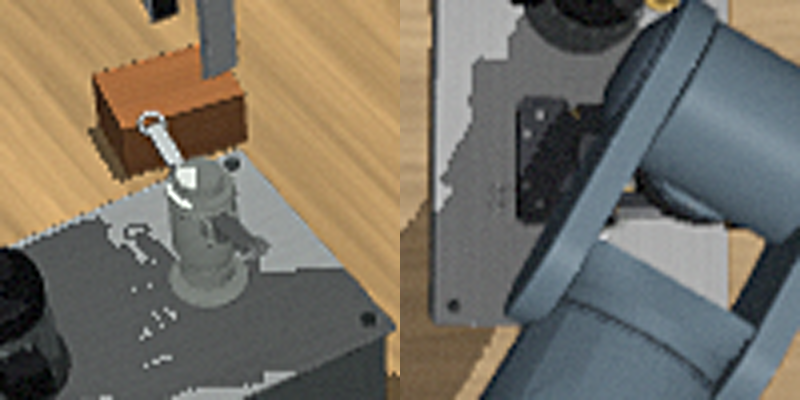

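The plug sits with its collar on the rim and the arms are still raised. Next I open fully along the arm line and push both arms down from above, guarded.

```bash
python3 - <<'E'
from h import *
t=read_time_s()
move_gripper(.094,20)
c=[.521,-.1866]
move_straight([*c,.20],max_speed=.2);hold(.1);f0=np.array(read_wrist_force())
print(read_tcp_pos(),read_opening(),f0,read_time_s()-t)
for z in(.185,.175,.165,.155,.147):
    r=move_straight([*c,z],max_speed=.04,max_force=35)
    print(z,r,(np.array(read_tcp_pos())*1e3).round(1),(np.array(read_wrist_force())-f0).round(1),np.round(read_ft_torque(),2),round(read_opening()*1e3,1),round(read_time_s()-t,2))
    if r: break
q,d=snapshot("scene");np.savez("pics/scene8.npz",p=q,d=d)
cv2.imwrite("pics/c12.png",cv2.resize(q[90:210,230:350],(600,600),interpolation=2))
E
```

```text
[ 0.52209364 -0.18725934  0.20214364] 0.09412323690086291 [-0.11862754  0.27776062 -0.43879124] 1.4499999999999993
0.185 False [ 520.8 -186.4  184.6] [ 0.7 -0.5  0.2] [-0.    0.02 -0.05] 93.8 1.98
0.175 False [ 521.8 -187.   175.7] [ 2.7 -0.3  3.9] [-0.13 -0.35 -0.05] 93.8 2.38
0.165 False [ 521.5 -187.   165.3] [ 2.4 -1.9  2.5] [-0.29 -0.43  0.03] 94.2 2.77
0.155 False [ 520.7 -186.3  154.6] [ 1.9 -0.1  1.4] [-0.04 -0.35  0.05] 93.6 3.18
0.147 False [ 520.5 -186.3  146.3] [ 1.3 -0.6  0.3] [-0.06 -0.13 -0.05] 94.0 3.52
```

View pics/c12.png

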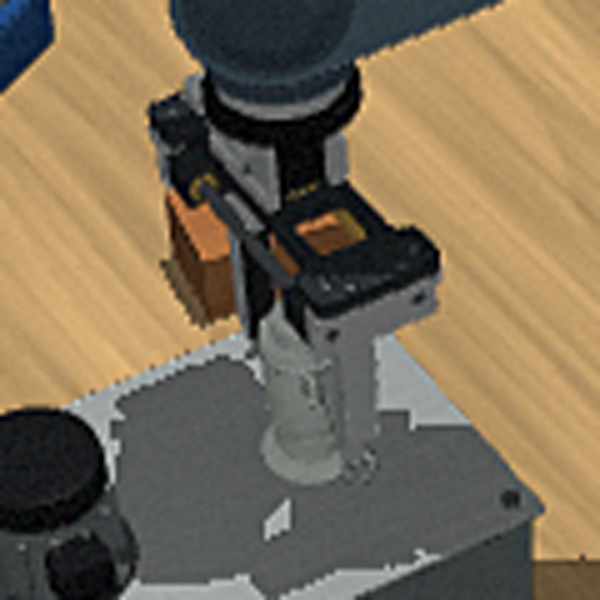

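```bash
python3 - <<'E'
from h import *
a=np.load("pics/scene7.npz")['p'];b=np.load("pics/scene8.npz")['p']
im=np.hstack([cv2.resize(x[125:190,260:325],(400,400),interpolation=1) for x in(a,b)])
# predicted ring positions for right/left arm at angles
u=np.array([np.cos(1.532),np.sin(1.532)])
for s,col in((1,(0,255,0)),(-1,(0,0,255))):
    for th in(1.7,1.2,.8,.5):
        l=s*(.023+.046*np.sin(th));P=[.5205+u[0]*l,-.187+u[1]*l,.169-.046*np.cos(th)]
        q=(proj("scene",P)[0]-[260,125]+.5)*400/65;print(s,th,q.astype(int))
        for k in(0,400):
            if 0<q[0]<400 and 0<q[1]<400: cv2.circle(im,(int(q[0])+k,int(q[1])),2,col,-1)
cv2.imwrite("pics/c13.png",im)
E
```

```text
1 1.7 [268 311]
1 1.2 [267 346]
1 0.8 [256 358]
1 0.5 [244 357]
-1 1.7 [108 122]
-1 1.2 [115 165]
-1 0.8 [128 204]
-1 0.5 [142 233]
```

View pics/c13.png

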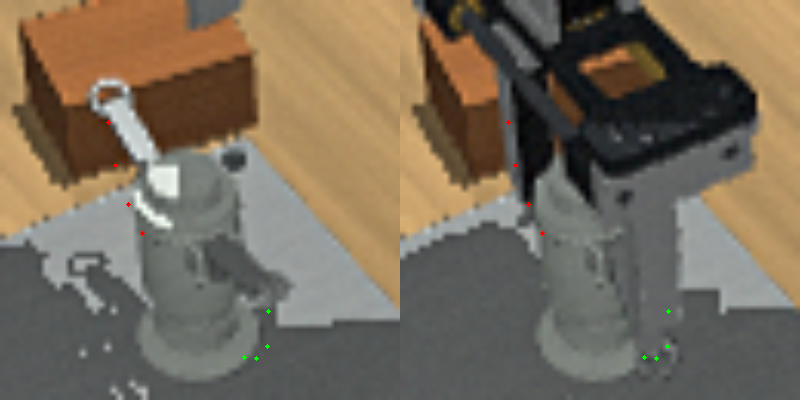

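Both rings have come down together to about 0.8 rad: the left one at crop (660,355), the right one peeking out at (525,215). I continue down until the fingers stand outside the rings.

```bash
python3 - <<'E'
from h import *
t=read_time_s();c=[.521,-.1866]
for z in(.140,.133,.126,.119):
    r=move_straight([*c,z],max_speed=.035,max_force=45)
    print(z,r,(np.array(read_tcp_pos())*1e3).round(1),np.round(read_wrist_force(),1),np.round(read_ft_torque(),2),round(read_opening()*1e3,1),round(read_time_s()-t,2))
    if r: break
q,d=snapshot("scene");np.savez("pics/scene9.npz",p=q,d=d)
cv2.imwrite("pics/c14.png",cv2.resize(q[120:200,250:330],(600,600),interpolation=1));print(read_time_s())
E
```

```text
0.14 False [ 520.7 -186.4  139.4] [ 1.1  0.1 -0.2] [-0.06 -0.16  0.01] 93.9 0.35
0.133 False [ 520.6 -186.4  132.3] [ 0.2 -1.  -0.7] [ 0.01 -0.11  0.05] 93.9 0.7
0.126 False [ 520.6 -186.4  125.4] [-1.1 -0.  -0.3] [ 0.04 -0.07 -0.01] 93.9 1.05
0.119 False [ 520.6 -186.5  118.4] [ 0.3 -0.2 -1.2] [-0.07 -0.01 -0.03] 94.2 1.4
32.2917
```

View pics/c14.png

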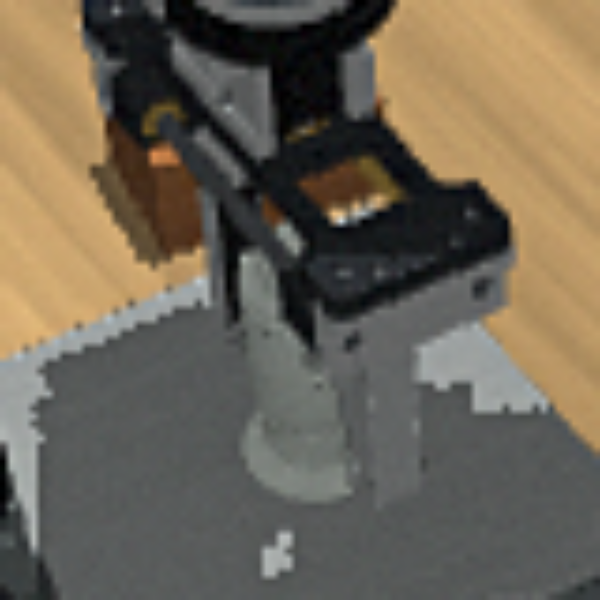

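The fingers now stand outside both arms with no vertical load; the left ring shows as a sliver at (352,475). Now a gradual squeeze.

```bash
python3 - <<'E'
from h import *
t=read_time_s()
for o,f in((.085,12),(.078,15),(.072,18),(.066,20),(.060,22)):
    move_gripper(o,f)
    print(o,round(read_opening()*1e3,1),np.round(read_wrist_force(),1),np.round(read_ft_torque(),2),round(read_time_s()-t,2))
hold(.3);print(read_opening(),read_wrist_force(),read_tcp_pos(),read_time_s())
q,d=snapshot("scene");np.savez("pics/scene10.npz",p=q,d=d)
cv2.imwrite("pics/c15.png",cv2.resize(q[120:200,250:330],(600,600),interpolation=1))
E
```

```text
0.085 84.8 [-0.9 -0.2 -2.8] [ 0.07  0.15 -0.01] 0.38
0.078 77.8 [-1.9  0.2 -2.5] [0.1  0.16 0.05] 0.74
0.072 72.1 [ 0.7 -0.5 -2. ] [ 0.02 -0.08  0.02] 1.08
0.066 65.9 [ 0.6 -0.1 -3.5] [-0.03 -0.1  -0.03] 1.43
0.06 61.5 [ 1.7 -5.2 -8. ] [-0.83 -0.17  0.09] 1.7
0.061482882909821686 [ 1.292992   -5.90716172 -7.54112749] [ 0.52091594 -0.18722267  0.11876094] 34.2917
```

View pics/c15.png

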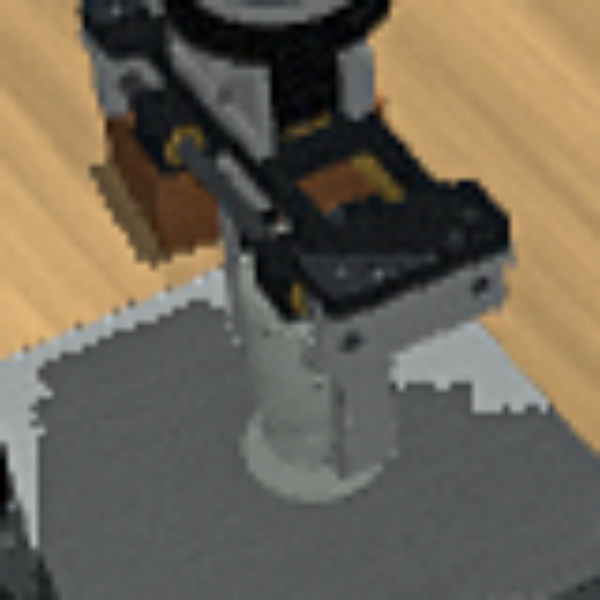

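```bash
python3 - <<'E'
from h import *
move_gripper(.09,20);print(read_wrist_force(),read_time_s())
move_straight([.521,-.187,.26],max_speed=.2)
p=read_tcp_pos()
goto([.50,.05,.32],[np.pi,0,1.0]);print(read_time_s())
for n in("scene","top"):
    q,d=snapshot(n);np.savez(f"pics/{n}11.npz",p=q,d=d);cv2.imwrite(f"pics/{n}11.png",q)
p=np.load("pics/scene11.npz")['p'];q=np.load("pics/top11.npz")['p']
cv2.imwrite("pics/c16.png",np.hstack([cv2.resize(p[130:200,250:320],(400,400),interpolation=2),cv2.resize(q[210:280,370:440],(400,400),interpolation=2)]))
E
```

```text
[-0.59443817 -0.81850275  0.19999764] 34.975
36.8
```

View pics/c16.png

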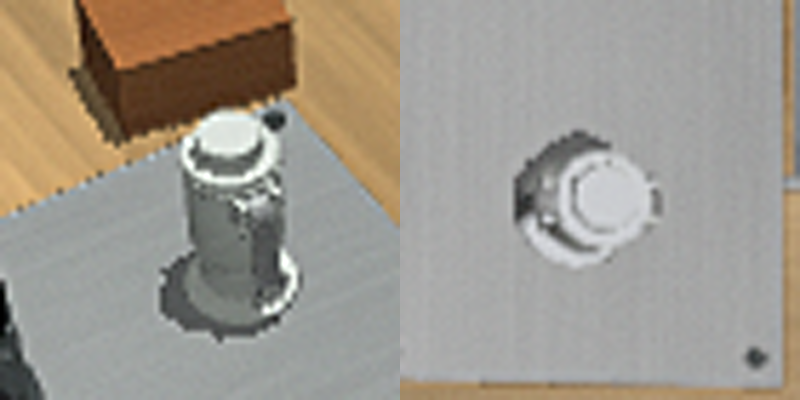

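The left arm hangs down along the coupler and nothing sticks out at the right. I'll check the ring positions, plug height and axis numerically.

```bash
python3 - <<'E'
from h import *
u=np.array([np.cos(1.532),np.sin(1.532)])
ims=[]
for n,(x0,y0),m in(("scene",(260,135),(.5194,-.1869)),("top",(378,220),(.5206,-.1877))):
    z=np.load(f"pics/{n}11.npz");p=z['p'];C=cloud(n,z['d'])
    im=cv2.resize(p[y0:y0+50,x0:x0+50],(400,400),interpolation=2)
    for s in(1,-1):
        for th,col in((0,(0,255,0)),(.2,(0,200,255)),(.5,(0,0,255))):
            l=s*(.0295+.046*np.sin(th));P=[m[0]+u[0]*l,m[1]+u[1]*l,.169-.046*np.cos(th)]
            q=(proj(n,P)[0]-[x0,y0]+.5)*8
            cv2.circle(im,tuple(q.astype(int)),3,col,-1)
    for R,zz,col in((.015,.195,(255,0,0)),(.022,.184,(255,0,255))):
        th=np.linspace(0,6.28,60);P=np.c_[m[0]+R*np.cos(th),m[1]+R*np.sin(th),np.full(60,zz)]
        cv2.polylines(im,[((proj(n,P)-[x0,y0]+.5)*8).astype(np.int32)[:,None]],True,col,1)
    ims.append(im)
    W=C.reshape(-1,3);k=(np.hypot(*(W[:,:2]-m).T)<.012)&(W[:,2]>.15);print(n,"head z",np.median(W[k][:,2]),W[k][:,2].mean(),k.sum())
    D=W[:,:2]-m;l=D@u;w=D@[u[1],-u[0]]
    for s in(1,-1):
        k=(s*l>.020)&(s*l<.09)&(abs(w)<.010)&(W[:,2]>.112)&(W[:,2]<.2);Q=W[k];o=np.argsort(-s*l[k])[:6]
        print(s,k.sum(),[(round(float(s*l[k][i])*1e3),round(Q[i,2]*1e3)) for i in o])
cv2.imwrite("pics/c17.png",np.hstack(ims))
E
```

```text
scene head z 0.19582489171969125 0.1953775861577954 54
1 128 [(35, 142), (34, 138), (34, 128), (34, 146), (34, 170), (33, 130)]
-1 1 [(23, 180)]
top head z 0.19604805940613867 0.19619288690091882 65
1 52 [(31, 141), (31, 121), (31, 120), (31, 139), (31, 137), (30, 156)]
-1 20 [(29, 170), (29, 172), (29, 173), (29, 174), (29, 174), (28, 177)]
```

View pics/c17.png

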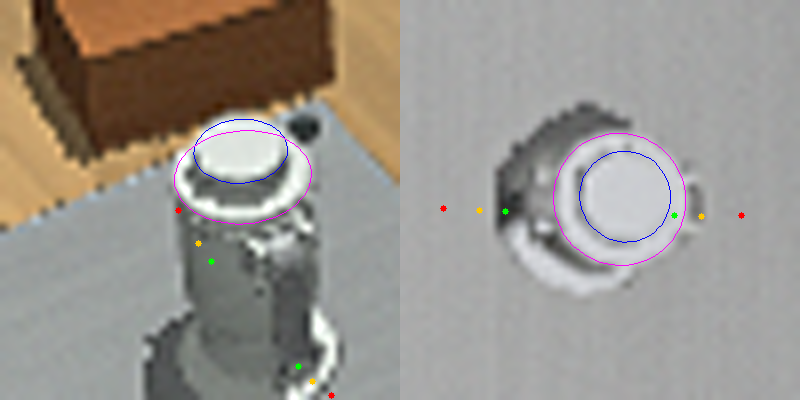

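View pics/scene11.png

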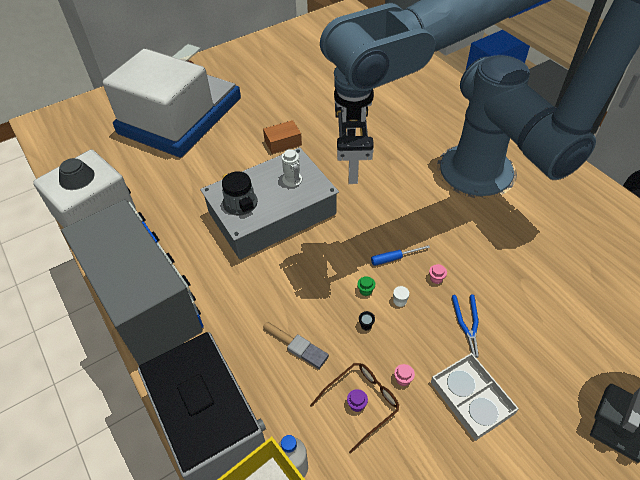

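The bystanders sit at the same pixels as at the start: pipe plug (401,296), loupe (367,320), screwdriver (388,257). The plug stands in the coupler at (291,160), and the arm is clear of everything. Handing in.

```bash
python3 -c "
from cell import *
print(read_wrist_force(),read_time_s());hand_in()"
```

```text
[ 0.34638371  0.42275784 -0.23544019] 36.9
the job is handed in; nothing more can be done
```

The coupler is closed and the job was handed in at 36.9 s of the allowed 62 s. I centred the grooved plug in the jaws, found the bore by touch and pressed it home to about 23 N against the hard stop with both arms raised. I then pushed both arms down together and closed them with a 20–22 N squeeze.

**Last checks:**
- **Plug:** its head top reads 0.1955–0.196 m. Home is 0.195 m, so the plug point is about 5–6 mm below the mouth. It stood on the axis within about 1 mm, judged from the last picture.
- **Arms:** the left arm's outer face is 31–34 mm off the axis along its whole length, so it hangs closed. The right arm is mostly hidden behind the coupler in both views. I infer it is closed because nothing sticks out beyond 29 mm on that side and the fingers stopped at 61.5 mm.
- **Bystanders and robot:** the bystanders are where they were, and the robot touches nothing.

**What disagreed or failed:**
- **Fingertip offset:** the fingertips turned out to be at the reported TCP height, not 25 mm ahead of it. My first grasp closed above the plug, so I measured the height by touch and regrasped.
- **Insertion:** the first try touched the lead-in and needed a shift of about 0.7 mm.
- **Pressing:** the force guard tripped once, about 1 mm before home.
- **Squeeze width:** the final reading was 61.5 mm against the 64 mm given. Gripping the 30 mm head also read up to 1.4 mm low.

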